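# Take the closed watch from the case press and show its back to the inspection microscope

### The job

The press has just closed the back of the octagonal steel watch: take the watch out from under the raised ram without bumping the press, and hold it up in the air to the inspection microscope, its back squarely facing the lens, centred in the view, 12 cm from the lens and with the crown uppermost. Keep the gripper off the crown, do not knock the microscope or the ram out of their settings, and leave the other things on the bench where they are. Finish while still holding the watch steady there; do not put it down.

Things in the scene. Friction and masses are not known exactly. Their poses are not given: they have to be found in the camera images.
- watch: Octagonal steel watch head without strap, 42 mm across, 12 mm thick, 90 g, lying back up in the press's lower die. Origin at its middle, +z out of its back. Flat strap ends (24 mm wide, 7 mm thick, upright end faces, 50 mm over both) stand out along its +y and -y and overhang the die: the place to grip. Crown along its -x, at the start towards the open front of the press.
- watch_back (a point): Centre of the watch's back (steel disc with six small dark notches), 6 mm from the watch's origin along its +z axis; same axes as the watch.
- crown (a point): Tip of the watch's brass crown (6 mm across), 25 mm from the watch's origin along its -x axis; the crown begins 21 mm from the origin.
- press: White C-frame watch case press, fixed, open to its -x side (front, facing the robot) and at both sides. Origin on the bench under the ram axis. Base plate 16 mm thick, 96 mm wide, 55 mm to the front, 95 mm to the back. Column 26 mm wide from 63 mm behind the axis. Top arm from 208 mm up; black handwheel 80 mm across from 280 mm up. A gripper tilted 45 degrees fits in from the front.
- lower_die (a point): Centre of the recess floor in the white nylon lower die (42 mm across), on the ram axis 46 mm above the bench; the lip stands 2 mm higher. The watch sits in it with 1.5 mm play, its origin 52 mm above the bench; lift it a few mm before drawing it out.
- ram_face (a point): Centre of the underside of the white upper die (34 mm across) on the raised ram, right above the watch, 150 to 165 mm above the bench; the screw stays where it is set.
- scope: Stand of the inspection microscope, fixed: grey base plate 150 x 120 x 16 mm (95 mm in front of the post, 55 mm behind) and a steel post 18 mm across, 361 mm tall. Origin on the bench under the post; the microscope looks towards its -x side and down.
- lens (a point): Centre of the microscope's front lens (white barrel 33 mm across, black front ring 37 mm across). It looks along its -x axis: towards the robot side and 34 to 54 degrees down. Its +x runs back up the barrel, y is level, +z is the top of the picture. The watch's back belongs 120 mm out on the -x axis. The barrel is on a stiff hinge and must stay as set.
- loupe: Black eye loupe standing on its wide end, 33 mm across, 30 mm tall. A bystander; origin at the centre of its underside.
- spare_die: Spare white nylon press die, a disc 40 mm across, 16 mm tall. A bystander; origin at the centre of its underside.
- round_watch: Another, round brass watch lying dial up (white dial), 38 mm across, 9 mm tall: not the one wanted. A bystander; origin at the centre of its underside.
- dish: Small round steel parts dish, 64 mm across, 18 mm tall. A bystander; origin at the centre of its underside.
- multimeter: Dark grey multimeter lying flat, 185 x 90 x 46 mm tall with its dial, long side along its x axis. A bystander; origin at the centre of its underside.
- brush: Wooden brush lying along its x axis. A bystander; origin at the centre of its underside.
- screwdriver: Screwdriver with a red handle, 160 mm long, lying along its x axis. A bystander; origin at the centre of its underside.
- blower: Teal rubber dust blower bulb standing upright, 54 mm across, 80 mm tall. A bystander; origin at the centre of its underside.

How it is judged:
By the outcome, as a careful person would: the job done as asked, in the order asked, and still so for the second after the job is handed in, while the arm keeps its last pose, push and grip.
It also fails if it takes over 48 s, if anything falls off the work surface, if the arm or the gripper's body presses on something with over 40 N, if the wrist force passes 120 N, or if a joint passes its speed limit or range.

### The arm

A 7-joint arm with a two-finger parallel gripper is mounted at the origin on the work surface. World frame = base frame: x ahead of the robot, y to its left, z up, the work surface at z = 0. Lengths are in m, angles in rad, forces in N, time in s.
With the tool pointing down it reaches from about 0.425 to 0.875 m from the base axis. Payload 4.7 kg.
Tool frame: the origin (TCP) lies midway between the tips of the shut fingers; the grasp point (between the pads) lies 19 mm behind it; z points along the fingers, y is the line along which they close (so a half turn about z gives the same grasp; the last joint's range is limited). The gripper opens to 87 mm and grips with 3 to 60 N. Pads are 19 mm wide; open, the fingers measure 117 mm over their backs; the gripper's body (75 mm by 190 mm) begins 51 mm behind the grasp point.
Start: joints at [-1.156, 0.321, -0.07, 1.45, 0.023, 1.371, -0.057], TCP at [0.254, 0.598, 0.223] pointing down, gripper open.
Joint ranges: [-2.86, 2.86], [-0.3, 2.09], [-1.38, 1.24], [0.06, 2.45], [-1.56, 4.7], [0.09, 2.05], [-2.69, 2.69]. Speed limits (rad/s): [2.57, 2.57, 3.14, 3.14, 3.14, 3.14, 3.14].

### API

Orientations are given as a rotation vector (axis times angle).
In Python, from bench import ctrl gives the robot as it stands. The module is installed in compiled form; this text tells all that it offers.
- The arm moves only by the tool carry_out, never from a script. Its argument "steps" is a list of rows, each a list of 7 numbers: the turn, a rotation vector about the world's x, y, z in degrees, then the shift along the world's x, y, z in cm, then the opening, from 0 (shut) to 1 (fully open). A call has 1 to 12 rows; each row is the pose to reach, as a shift and turn from the pose commanded when the call began; what a row does not reach only later rows make up. A row lasts 1/10 s, in which the tool goes at most 50 mm and 8.59 degrees, less where a joint would pass 70% of its speed; a pose out of reach is approached as far as the arm can. A call with a gripper value outside its range is refused whole. The fingers move at their own pace and stop on an object; "squeeze" is the grip in N (left out, the last holds). Time passes only in rows, so rows that repeat a pose let the fingers close. It gives the time, the measured TCP pose, the force, the opening and the grip force at its end, in the units of the state.
- ctrl.get_state(): the state, without advancing time (a new reading comes with each control period).
- ctrl.get_image(name): name is "scene" or "top"; returns a dict with "pixels" (400x640x3 uint8, red, green, blue), "camera_matrix" (3x3 intrinsics, pixels), "cam_to_world" (4x4, takes a point from camera to world coordinates). Camera axes: x right, y down, z forward; pixel columns grow to the right and rows downward; lengths in m; the calibration is good to about 2 mm. A picture is of the moment at which its call begins. There is no depth.
- ctrl.close_job(): hands the job in; it is judged then, once.
The state is a dict: "time": time; "joint_positions": joint angles; "qd": joint speeds; "joint_torque": joint torques, N m; "position": TCP position; "tool_rot": TCP orientation; "ft_force": force on the tool from outside, world axes, zero at the start; "torque": the same for the moment, N m; "grip_width": opening from 0.0 (shut) to 1.0 (fully open); "grip_force": force on a finger pad.
Only numpy, scipy, OpenCV 4.12 (cv2) and the standard library are available. Lean on these libraries where they do the work, as an engineer would, in place of code of your own. Each camera call takes 0.05 s, during which the arm holds its last target. There are 200 camera calls.

## Working session

There is one attempt and no reset: what is moved stays moved. The work goes in short steps, Python scripts to look and compute and a tool call to move; the robot and the scene stay as the last step left them, time stands still between calls to the robot, and variables do not carry over. Pictures are saved under pics/ and viewed, at most 10 in all, crops included, and the job is handed in when it is done.

Besides the shell and the picture viewer there is one more tool, called after ">>>" by a JSON object that holds its "name" and its "arguments". carry_out: Moves the arm, as the interface text tells. Its arguments: {"type":"object","properties":{"steps":{"type":"array","items":{"type":"array","items":{"type":"number"}}},"squeeze":{"type":"number"}},"required":["steps"]}

```bash
mkdir -p pics; ls
python3 - <<'E'
from bench import ctrl
import cv2,numpy as np
np.set_printoptions(precision=4,suppress=True)
for n in("scene","top"):
    d=ctrl.get_image(n);cv2.imwrite(f"pics/{n}0.png",d["pixels"][...,::-1]);np.savez(f"{n}0.npz",**d)
    print(n,d["camera_matrix"],d["cam_to_world"])
print(ctrl.get_state())
E
```

```text
pics
scene [[507.3691   0.     324.6607]
 [  0.     507.3691 195.6195]
 [  0.       0.       1.    ]] [[ 0.0221  0.7845 -0.6198  1.4165]
 [ 0.9996 -0.0265  0.002  -0.0105]
 [-0.0148 -0.6196 -0.7848  1.3319]
 [ 0.      0.      0.      1.    ]]
top [[510.0689   0.     321.5537]
 [  0.     510.0689 200.7142]
 [  0.       0.       1.    ]] [[-0.0223 -0.9896  0.1418  0.322 ]
 [-0.9997  0.0208 -0.0122  0.0181]
 [ 0.0091 -0.1421 -0.9898  1.5417]
 [ 0.      0.      0.      1.    ]]
{'time': 0.1, 'joint_positions': array([-1.1559,  0.3218, -0.0701,  1.4516,  0.0226,  1.3708, -0.0569]), 'qd': array([-0.0007, -0.0006, -0.0002, -0.0024,  0.0006,  0.0023,  0.002 ]), 'joint_torque': array([ -0.0003, -49.257 ,  -0.4058, -31.34  ,  -0.064 ,   0.0396,
         0.0001]), 'position': array([0.2534, 0.598 , 0.2215]), 'tool_rot': array([-0.6253, -3.0785,  0.0028]), 'ft_force': array([-1.3763, -0.169 ,  0.5253]), 'torque': array([ 0.0344, -0.0065,  0.0194]), 'grip_force': 0.0, 'grip_width': 1.001685567857064}
```

View pics/scene0.png

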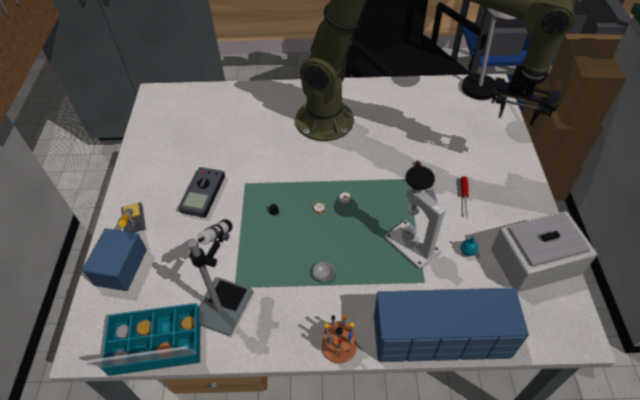

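View pics/top0.png

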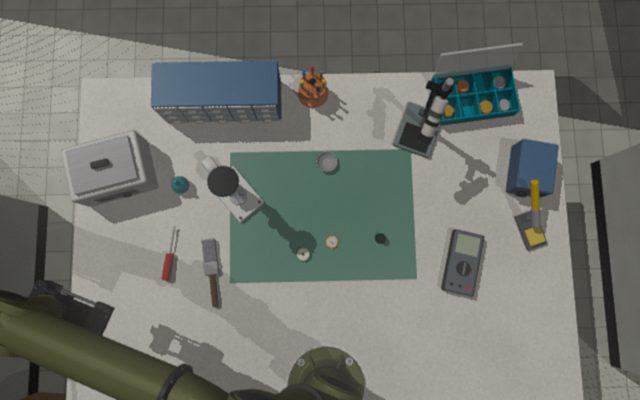

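The scene view shows the press near (425,225) and the scope near (215,260). In the top view they are at (230,190) and (425,125). I'll enlarge both.

Run:
```python
import cv2,numpy as np
s=cv2.imread("pics/scene0.png");t=cv2.imread("pics/top0.png")
def c(im,x,y,w=80,h=60,k=5):return cv2.resize(im[y:y+h,x:x+w],None,fx=k,fy=k,interpolation=cv2.INTER_CUBIC)
# scene press x380-460,y155-275 ; top press x190-270,y145-225
cv2.imwrite("pics/press.png",np.hstack([c(s,376,155,80,120),c(t,192,140,80,120)]))
cv2.imwrite("pics/scope.png",np.hstack([c(s,180,212,80,120),c(t,390,60,80,120)]))
```

```text
(no output)
```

View pics/press.png

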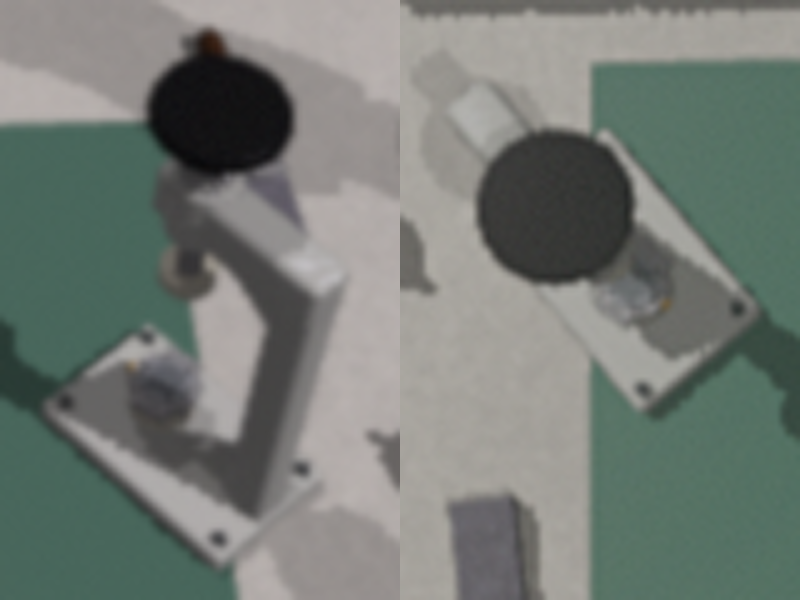

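View pics/scope.png

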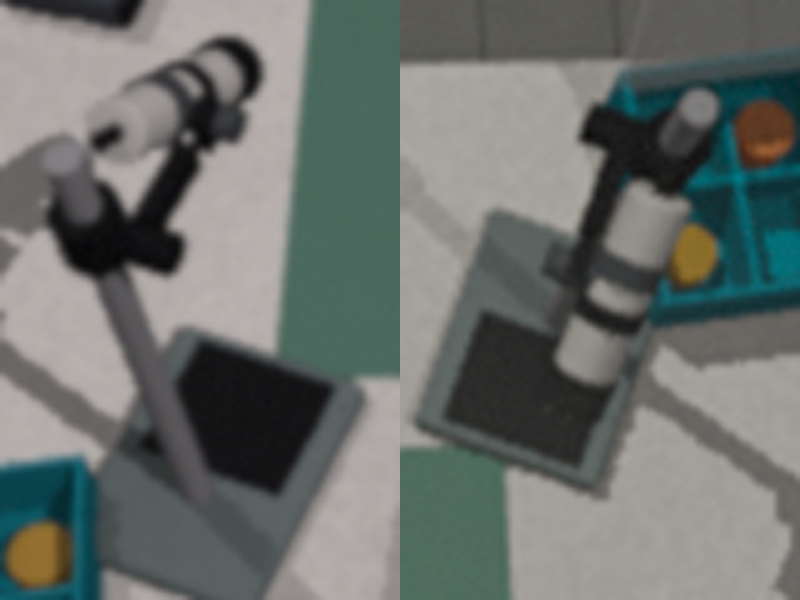

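Press and scope are both clear. In the scene view the watch is at about (408.6,232.6) with its crown at (402,228.6). In the top view it is at about (239,198) with the crown at (245,201). Next I'll measure the press and look closer at the barrel.

```bash
cat > h.py <<'E'
import numpy as np,cv2
from scipy.spatial.transform import Rotation as R
np.set_printoptions(precision=4,suppress=True)
D={n:np.load(f"{n}0.npz") for n in("scene","top")}
def ray(n,p):
    K,T=D[n]["camera_matrix"],D[n]["cam_to_world"]
    d=T[:3,:3]@np.linalg.inv(K)@[p[0],p[1],1.];return T[:3,3],d/np.linalg.norm(d)
def onz(n,p,z):
    o,d=ray(n,p);return o+d*(z-o[2])/d[2]
def tri(ps,pt):
    (o1,d1),(o2,d2)=ray("scene",ps),ray("top",pt)
    s=np.linalg.lstsq(np.c_[d1,-d2],o2-o1,rcond=None)[0]
    a,b=o1+s[0]*d1,o2+s[1]*d2;return (a+b)/2,np.linalg.norm(a-b)
def proj(n,X):
    K,T=D[n]["camera_matrix"],D[n]["cam_to_world"]
    c=(np.atleast_2d(X)-T[:3,3])@T[:3,:3];u=c@K.T;return u[:,:2]/u[:,2:]
E
python3 - <<'E'
from h import *
S=lambda x,y:(x/5+376-.4,y/5+155-.4); T=lambda x,y:((x-400)/5+192-.4,y/5+140-.4)
for q in[(150,325),(45,403),(318,485),(220,565)]:print("s base",onz("scene",S(*q),.016))
for q in[(603,132),(757,305),(645,408)]:print("t base",onz("top",T(*q),.016))
print("watch",onz("scene",S(163,386),.056),onz("top",T(633,288),.056),tri(S(163,388),T(633,290)))
print("crown",onz("scene",S(131,367),.052),onz("top",T(665,305),.052))
print("wheel",tri(S(222,113),T(556,206)))
s=cv2.imread("pics/scene0.png");t=cv2.imread("pics/top0.png")
c=lambda im,x,y,w,h:cv2.resize(im[y:y+h,x:x+w],None,fx=10,fy=10,interpolation=cv2.INTER_CUBIC)
a=c(s,195,213,42,60);b=c(t,412,75,38,60)
cv2.imwrite("pics/barrel.png",np.hstack([a,b]))
# scope base corners and post
S=lambda x,y:(x/5+180-.4,y/5+212-.4); T=lambda x,y:((x-400)/5+390-.4,y/5+60-.4)
for q in[(187,328),(365,395),(250,600)]:print("s sb",onz("scene",S(*q),.016))
for q in[(492,210),(418,425),(603,495)]:print("t sb",onz("top",T(*q),.016))
print("post top",onz("scene",S(65,155),.361),onz("top",T(700,105),.361))
print("post foot",onz("scene",S(198,497),.016))
E
```

```text
s base [0.483  0.2478 0.016 ]
s base [0.5402 0.1756 0.016 ]
s base [0.6049 0.3349 0.016 ]
s base [0.6584 0.2681 0.016 ]
t base [0.6532 0.2691 0.016 ]
t base [0.5447 0.1761 0.016 ]
t base [0.4836 0.2436 0.016 ]
watch [0.5568 0.2423 0.056 ] [0.5505 0.2447 0.056 ] (array([0.5509, 0.2453, 0.0451]), np.float64(0.002035567281550899))
crown [0.5396 0.2254 0.052 ] [0.5406 0.2265 0.052 ]
wheel (array([0.5535, 0.2447, 0.3067]), np.float64(0.0009527634933073525))
s sb [ 0.6724 -0.3305  0.016 ]
s sb [ 0.7194 -0.2227  0.016 ]
s sb [ 0.8424 -0.2775  0.016 ]
t sb [ 0.8466 -0.2768  0.016 ]
t sb [ 0.7102 -0.2248  0.016 ]
t sb [ 0.664  -0.3365  0.016 ]
post top [ 0.7762 -0.3123  0.361 ] [ 0.779  -0.3136  0.361 ]
post foot [ 0.7805 -0.3125  0.016 ]
```

View pics/barrel.png

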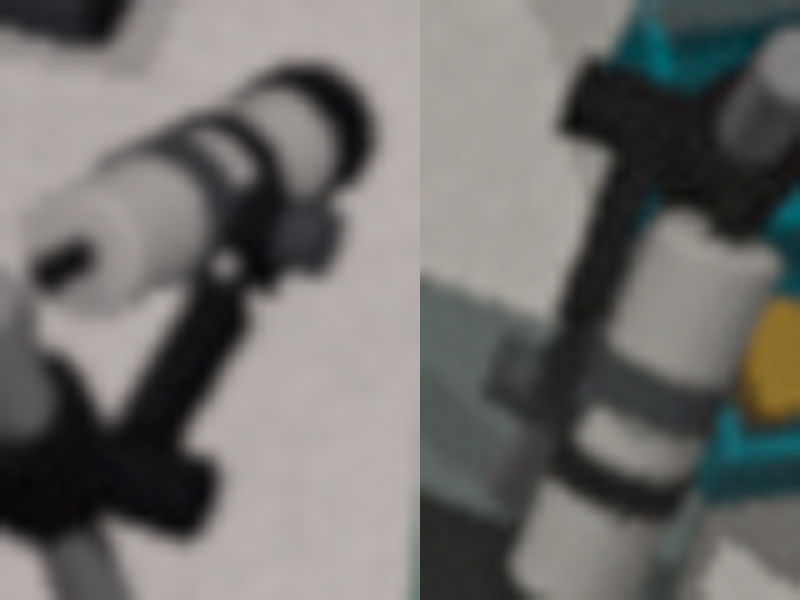

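The barrel crop shows the front ring's centre near 10x (300,132) in the scene half, which is pixel (224.5,225.7). The barrel axis is clear in both views. I'll refine its edges with gradient profiles and zoom in on the watch.

```bash
cat >> h.py <<'E'
def edge(n,a,b,w=2.5,m=25,img=None):
    """refine image line a-b to the strongest gradient; returns two end points"""
    im=cv2.GaussianBlur((D[n]["pixels"] if img is None else img).astype(np.float32).mean(2),(0,0),.6)
    a,b=np.array(a,float),np.array(b,float);d=(b-a)/np.linalg.norm(b-a);q=np.array([-d[1],d[0]])
    s=np.linspace(-w,w,41);P=a+np.linspace(0,1,m)[:,None]*(b-a)
    X=P[:,None]+s[:,None]*q
    v=cv2.remap(im,X[...,0].astype(np.float32),X[...,1].astype(np.float32),cv2.INTER_CUBIC)
    g=np.abs(np.gradient(v,axis=1));o=s[g.argmax(1)]
    ok=np.abs(o-np.median(o))<.8;E=P[ok]+o[ok,None]*q
    vx,vy,x,y=cv2.fitLine(E.astype(np.float32),cv2.DIST_HUBER,0,.01,.01).ravel()
    f=lambda z:np.array([x,y])+np.dot(z-[x,y],[vx,vy])*np.array([vx,vy])
    return f(a),f(b),ok.sum()
def plane(n,a,b):
    o,d1=ray(n,a);_,d2=ray(n,b);k=np.cross(d1,d2);return o,k/np.linalg.norm(k)
E
python3 - <<'E'
from h import *
S=lambda x,y:(x/10+194.55,y/10+212.55); T=lambda x,y:((x-420)/10+411.55,y/10+74.55)
def axisplane(n,e1,e2):
    r=[edge(n,*e) for e in(e1,e2)]
    print(n,[ (np.round(np.r_[x[0],x[1]],2),x[2]) for x in r])
    (o,k1),(_,k2)=[plane(n,x[0],x[1]) for x in r]
    k2=k2*np.sign(k1@k2)
    print(" angle width deg",np.degrees(np.arccos(k1@k2)))
    k=k1+k2;return o,k/np.linalg.norm(k)
o1,k1=axisplane("scene",(S(62,195),S(238,97)),(S(130,310),S(210,265)))
o2,k2=axisplane("top",(T(650,230),T(515,565)),(T(780,265),T(655,600)))
def solve(k1,k2):
    a=np.cross(k1,k2);a/=np.linalg.norm(a);a*=-np.sign(a[2])
    p=np.linalg.lstsq(np.array([k1,k2,[0,0,1]]),np.array([k1@o1,k2@o2,.25]),rcond=None)[0];return a,p
a,p=solve(k1,k2)
print("view dir",a,"az",np.degrees(np.arctan2(a[1],a[0])),"down",np.degrees(-np.arcsin(a[2])),"p@z=.25",p)
u=np.cross(a,[0,0,1]);u/=np.linalg.norm(u);v=np.cross(u,a);th=np.linspace(0,2*np.pi,361)
for t in np.arange(-.02,.061,.01):
    C=p+a*t;c=C+.0185*(np.cos(th)[:,None]*u+np.sin(th)[:,None]*v);q=proj("scene",c)
    tc=lambda n,X:proj(n,X)[0]
    print(t,C,"ctr10x",(tc("scene",C)-[194.55,212.55])*10,"right",((q[:,0].max()-194.55)*10).round(1),"top",((q[:,1].min()-212.55)*10).round(1),"top-view",tc("top",C))
s=cv2.imread("pics/scene0.png");t=cv2.imread("pics/top0.png")
c=lambda im,x,y,w,h:cv2.resize(im[y:y+h,x:x+w],None,fx=14,fy=14,interpolation=cv2.INTER_CUBIC)
cv2.imwrite("pics/watch.png",np.hstack([c(s,394,218,28,28),c(t,226,184,28,28)]))
E
```

```text
scene [(array([200.17, 230.91, 218.08, 221.73]), np.int64(22)), (array([208.75, 245.58, 216.64, 240.9 ]), np.int64(13))]
 angle width deg 3.660517654805322
top [(array([434.35,  97.47, 420.76, 130.93]), np.int64(21)), (array([445.99, 100.48, 433.75, 134.08]), np.int64(12))]
 angle width deg 2.7800894094118656
view dir [-0.724   0.2403 -0.6466] az 161.6367601197296 down 40.285123370287174 p@z=.25 [ 0.6557 -0.267   0.25  ]
-0.02 [ 0.6701 -0.2718  0.2629] ctr10x [279.8809 157.2932] right 347.0 top 86.8 top-view [426.1495 135.3776]
-0.01 [ 0.6629 -0.2694  0.2565] ctr10x [296.3893 148.1837] right 363.0 top 78.2 top-view [424.8414 138.7746]
0.0 [ 0.6557 -0.267   0.25  ] ctr10x [312.6585 139.2061] right 378.9 top 69.7 top-view [423.5439 142.1443]
0.009999999999999998 [ 0.6484 -0.2646  0.2435] ctr10x [328.6936 130.3578] right 394.5 top 61.4 top-view [422.2567 145.4871]
0.02 [ 0.6412 -0.2622  0.2371] ctr10x [344.4995 121.6359] right 409.8 top 53.1 top-view [420.9798 148.8031]
0.030000000000000002 [ 0.6339 -0.2598  0.2306] ctr10x [360.0813 113.0377] right 425.0 top 45.0 top-view [419.7131 152.0929]
0.039999999999999994 [ 0.6267 -0.2574  0.2241] ctr10x [375.4436 104.5606] right 440.0 top 37.0 top-view [418.4564 155.3566]
0.05 [ 0.6195 -0.255   0.2177] ctr10x [390.591   96.2021] right 454.7 top 29.1 top-view [417.2096 158.5946]
0.06 [ 0.6122 -0.2526  0.2112] ctr10x [405.528   87.9596] right 469.2 top 21.3 top-view [415.9726 161.8071]
```

View pics/watch.png

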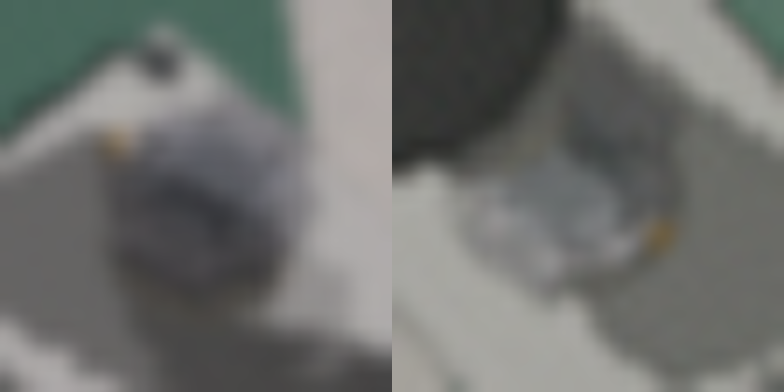

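The watch crop shows the brass crown at scene (401.8,227.5) and top (244.7,200.3), so the watch is turned relative to the press. Its front direction is about 53° in yaw. I'll average some frames for precision and brighten the dark front ring.

Run:
```python
from bench import ctrl
from h import *
A={}
for n in("scene","top"):
    d=dict(D[n]);A[n]=np.mean([ctrl.get_image(n)["pixels"].astype(float) for _ in range(10)],0);d["pixels"]=A[n];np.savez(f"{n}0.npz",**d)
def cen(n,m,box):
    x0,y0,x1,y1=box;w=np.zeros(m.shape);w[y0:y1,x0:x1]=m[y0:y1,x0:x1];yy,xx=np.mgrid[:400,:640]
    return np.array([(w*xx).sum(),(w*yy).sum()])/w.sum(),w.sum()
br={n:np.clip((A[n][...,0]-A[n][...,2])-12,0,None) for n in A}
cs,ct=cen("scene",br["scene"],(397,222,407,233)),cen("top",br["top"],(240,195,250,206))
print("crown px",cs,ct,"tri",tri(cs[0],ct[0]),onz("scene",cs[0],.0525),onz("top",ct[0],.0525))
# handwheel
for n,b,th in(("scene",(400,160,440,195),45),("top",(203,160,242,200),85)):
    m=(A[n].max(2)<th).astype(np.uint8);mm=np.zeros_like(m);mm[b[1]:b[3],b[0]:b[2]]=m[b[1]:b[3],b[0]:b[2]]
    c=max(cv2.findContours(mm,0,cv2.CHAIN_APPROX_NONE)[0],key=cv2.contourArea);print(n,"wheel",cv2.fitEllipse(cv2.convexHull(c)))
def big(n,x,y,w,h,k):
    g=255*(np.clip(A[n][y:y+h,x:x+w,::-1]/255,0,1))**.5
    o=cv2.resize(g.astype(np.float32),None,fx=k,fy=k,interpolation=cv2.INTER_CUBIC).clip(0,255).astype(np.uint8)
    for i in range(0,w,5):cv2.line(o,(int((i+.5)*k),0),(int((i+.5)*k),6 if (x+i)%10 else 14),(0,0,255),1)
    for i in range(0,h,5):cv2.line(o,(0,int((i+.5)*k)),(6 if (y+i)%10 else 14,int((i+.5)*k)),(0,0,255),1)
    return o
cv2.imwrite("pics/bar2.png",np.hstack([big("scene",195,215,40,60,10),big("top",410,90,40,60,10)]))
```

```text
crown px (array([401.7778, 227.5783]), np.float64(39.60000000000002)) (array([244.6976, 200.3898]), np.float64(74.4)) tri (array([0.5406, 0.2252, 0.0558]), np.float64(0.0008578529902574814)) [0.5383 0.2254 0.0525] [0.5411 0.2261 0.0525]
scene wheel ((419.2646484375, 176.67724609375), (25.48991584777832, 28.07274055480957), 127.9853515625)
top wheel ((224.85850524902344, 182.8127899169922), (30.090341567993164, 37.84987258911133), 127.00933074951172)
```

View pics/bar2.png

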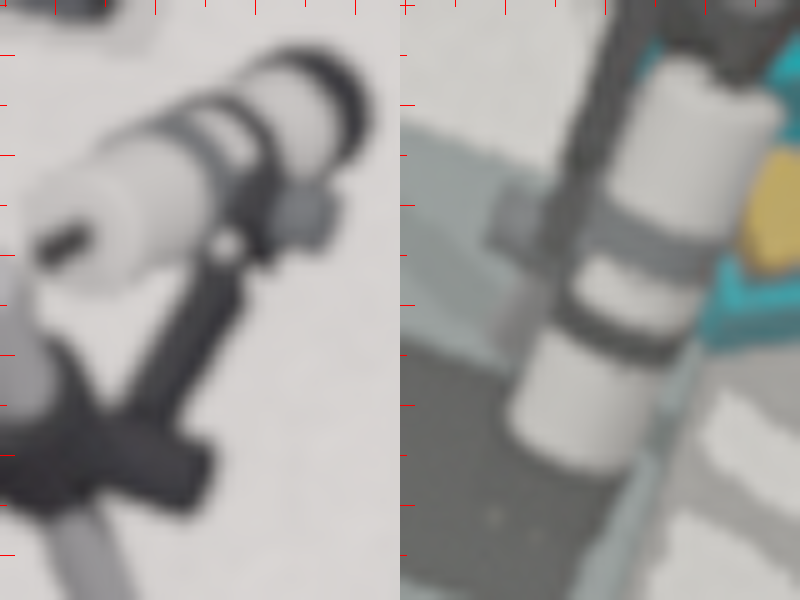

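The brightened crop shows the ring outline in the scene view centred near (225.4,225.9), and the rear cap near (202.7,237.9). In the top view the barrel centreline runs (441,98)→(427.6,130.5). I'll fit arcs and edges at sub-pixel level and intersect rays.

```bash
cat > lens.py <<'E'
from h import *
from scipy.optimize import least_squares
def arc(n,c,r0,r1,angs):
    im=cv2.GaussianBlur(D[n]["pixels"].astype(np.float32).mean(2),(0,0),.5)
    r=np.linspace(r0,r1,81);t=np.radians(angs)
    X=c[0]+np.cos(t)[:,None]*r;Y=c[1]+np.sin(t)[:,None]*r
    g=np.abs(np.gradient(cv2.remap(im,X.astype(np.float32),Y.astype(np.float32),cv2.INTER_CUBIC),axis=1))
    i=g.argmax(1);k=np.arange(len(t));return np.c_[X[k,i],Y[k,i]],r[i]
def ctr(n,pts,a,rad,C):
    # image centre whose circle (normal a, radius rad, near point C) best meets pts : affine ellipse offsets
    u=np.cross(a,[0,0,1]);u/=np.linalg.norm(u);v=np.cross(u,a)
    J=np.c_[(proj(n,C+rad*u)-proj(n,C-rad*u))[0]/2,(proj(n,C+rad*v)-proj(n,C-rad*v))[0]/2]
    f=lambda c:(np.linalg.norm(np.linalg.solve(J,(pts-c).T),axis=0)-1)*7
    s=least_squares(f,proj(n,C)[0],loss="soft_l1",f_scale=.3);return s.x,np.sqrt(np.mean(s.fun**2)),f(s.x)
a=np.array([-.724,.24,-.647]);L=np.array([.657,-.2675,.251])
pl=[edge("top",p,q,1.5,img=D["top"]["pixels"]) for p,q in(((433.5,99),(420.4,130.5)),((447.3,102),(433.3,134)))]
print(pl)
for it in range(3):
    pr,rr=arc("scene",(225.35,225.85),4.5,9,np.arange(-140,36,5))
    cl,e1,f1=ctr("scene",pr,a,.0185,L)
    R0=L-a*.115
    pb,rb=arc("scene",(202.65,237.85),4.5,8.5,np.arange(70,200,6))
    cb,e2,f2=ctr("scene",pb,a,.0165,R0)
    o1,k1=plane("scene",cb,cl)
    P=[plane("top",x[0],x[1]) for x in pl];o2=P[0][0];k2=P[0][1]+P[1][1]*np.sign(P[0][1]@P[1][1]);k2/=np.linalg.norm(k2)
    a=np.cross(k1,k2);a/=np.linalg.norm(a);a*=-np.sign(a[2])
    _,d=ray("scene",cl);L=o1+d*((k2@(o2-o1))/(k2@d))
    _,d=ray("scene",cb);Rr=o1+d*((k2@(o2-o1))/(k2@d))
    print("ring",cl,e1,"rear",cb,e2,"az",np.degrees(np.arctan2(a[1],a[0])),"down",np.degrees(-np.arcsin(a[2])),"L",L,"rear",Rr,np.linalg.norm(L-Rr))
print(f1.round(1),f2.round(1));print("top px",proj("top",L),proj("top",Rr))
E
python3 lens.py
```

```text
[(array([433.7621,  99.1088]), array([420.6804, 130.6164]), np.int64(20)), (array([446.5079, 101.6661]), array([432.9416, 133.8489]), np.int64(17))]
ring [225.1627 225.6549] 0.3683435835826033 rear [203.6959 237.4351] 0.4175448435610804 az 159.30945715430187 down 38.66394638391849 L [ 0.6614 -0.2661  0.2619] rear [ 0.7432 -0.297   0.3318] 0.11198103574545046
ring [225.232  225.6495] 0.3769290119446875 rear [203.5648 237.4294] 0.4226681327539511 az 159.33583376630963 down 38.8413271301346 L [ 0.6611 -0.266   0.2615] rear [ 0.7436 -0.2971  0.3325] 0.11318145746232346
ring [225.2285 225.6536] 0.3772467683875842 rear [203.5705 237.4239] 0.4222270818448364 az 159.33694717108588 down 38.84879518499003 L [ 0.6611 -0.266   0.2615] rear [ 0.7436 -0.2971  0.3325] 0.11314171653280956
[ 0.9  0.2  0.4  0.1  0.4  0.2 -0.1 -0.2 -0.3 -0.4 -0.2 -0.2 -0.   0.3
 -0.6 -0.1  0.3 -0.6 -0.2  0.3 -0.4  0.6  0.2  0.  -0.3  0.7  0.5  0.3
  0.2  0.2  0.3  0.4 -0.6 -0.6 -0.2  0.1] [-0.1 -0.   0.1  0.1  0.2 -0.6  0.7  0.1 -0.7 -0.3  0.3 -0.6  0.   0.4
  0.2 -0.1 -0.4  0.7 -0.6  0.3 -0.7  0.3]
top px [[423.9887 138.9466]] [[440.8096  98.7394]]
```

```bash
cat > plan.py <<'E'
from h import *
from bench import ctrl
def state():
    s=ctrl.get_state();return s,R.from_rotvec(s["tool_rot"]),s["position"]
def ax(x,z): x=np.array(x);z=np.array(z);return np.c_[x,np.cross(z,x),z]   # watch axes
W0=np.array([.5535,.245,.052]);yaw=np.radians(55.5)
xw=np.array([np.cos(yaw),np.sin(yaw),0]);Rw0=ax(xw,[0,0,1])
c=np.sqrt(.5)
TW=np.c_[np.cross([0,1,0],[c,0,-c]),[0,1,0],[c,0,-c]] # tool axes in the watch frame
az,dn=np.radians(158.8),np.radians(38.9)
a=np.array([np.cos(dn)*np.cos(az),np.cos(dn)*np.sin(az),-np.sin(dn)]);L=np.array([.6611,-.266,.2615])
Lx=-a;Ly=np.cross([0,0,1],Lx);Ly/=np.linalg.norm(Ly);Lz=np.cross(Lx,Ly)
Rw1=ax(-Lz,Lx);W1=L+a*.126
def tool(Rw,W,flip=0,tw=TW):
    M=Rw@tw
    if flip:M=M@np.diag([-1,-1,1])
    return R.from_matrix(M),W+.019*M[:,2]
def move(Rt,Pt,Rc,Pc):
    return np.r_[np.degrees((Rt*Rc.inv()).as_rotvec()),(Pt-Pc)*100].round(2)
E
python3 - <<'E'
from plan import *
s,Rc,Pc=state();print(s["time"],Pc,"\n",Rc.as_matrix())
print("W1",W1)
for f in(0,1):
    t0,p0=tool(Rw0,W0,f);t1,p1=tool(Rw1,W1,f);pre=p0-.16*t0.as_matrix()[:,2]
    print(f,"pre",move(t0,pre,Rc,Pc),"grasp rel",(p0-pre)*100,"final",move(t1,p1,t0,pre),np.linalg.norm(move(t0,pre,Rc,Pc)[:3]),p0,p1)
print("blower",onz("top",(180,184),.04))
E
```

```text
1.1 [0.2536 0.5985 0.2226] 
 [[-0.9208  0.3901  0.    ]
 [ 0.3901  0.9208  0.    ]
 [-0.      0.     -1.    ]]
W1 [ 0.5697 -0.2305  0.1824]
0 pre [ 13.6  -46.6   74.13  24.34 -43.57  -7.09] grasp rel [  6.4082   9.3239 -11.3137] final [-16.18  52.45 -71.24   7.08 -39.26   1.18] 88.61025279277787 [0.5611 0.2561 0.0386] [ 0.5678 -0.2298  0.1635]
1 pre [ 49.11  14.34 -95.67  24.34 -43.57  -7.09] grasp rel [  6.4082   9.3239 -11.3137] final [-16.18  52.45 -71.24   7.08 -39.26   1.18] 108.49044474053925 [0.5611 0.2561 0.0386] [ 0.5678 -0.2298  0.1635]
blower [0.5964 0.4204 0.04  ]
```

>>> {"name": "carry_out", "arguments": {"steps": [[1,-4,6,1,-4,0.5,1],[2,-8,12,2,-8,1,1],[3.5,-12,19,3,-12,1.5,1],[4.5,-16,25,4,-16,2,1],[6,-20,31,5,-20,2.5,1],[7,-23,37,6,-24,2.5,1],[8,-27,43,7,-28,2.5,1],[9,-31,49,7.5,-32,2.5,1],[10,-35,56,8,-36,2,1],[11.5,-39,62,8.5,-39,1,1],[12.5,-43,68,9,-41,0,1],[13.6,-46.6,74.1,10,-42,-1,1]]}}

```text
time: 2.3
position: [0.3281, 0.3231, 0.1459]
tool_rot: [-0.639, 2.75, 0.257]
ft_force: [0.2, -0.1, 0.3]
grip_width: 1.003
grip_force: 0.0
```

Run:
```python
from plan import *
s,Rc,Pc=state();t0,p0=tool(Rw0,W0);z=t0.as_matrix()[:,2]
print(s["joint_positions"],Pc,"to pre16",move(t0,p0-.16*z,Rc,Pc),"to grasp",move(t0,p0,Rc,Pc))
```

```text
[-0.5702 -0.2996 -0.2509  2.2755 -0.0705  0.8023  1.244 ] [0.3281 0.3231 0.1459] to pre16 [ 12.53 -23.16  26.49  16.89 -16.02   0.59] to grasp [ 12.53 -23.16  26.49  23.3   -6.7  -10.73]
```

>>> {"name": "carry_out", "arguments": {"steps": [[2,-3,4,2.5,-2.5,0.5,1],[4,-6,8,5,-5,1,1],[5,-9,11,7.5,-7.5,1,1],[6,-12,14,10,-10,1,1],[8,-15,17,12,-12,1,1],[9,-17,20,14,-14,1,1],[11,-20,23,16,-15,0.6,1],[12.5,-23.2,26.5,16.9,-16,0.6,1],[12.5,-23.2,26.5,16.9,-16,0.6,1],[12.5,-23.2,26.5,16.9,-16,0.6,1]]}}

```text
time: 3.3
position: [0.5126, 0.198, 0.1666]
tool_rot: [-1.096, 2.218, 0.398]
ft_force: [0.0, 0.6, 0.6]
grip_width: 1.002
grip_force: 0.0
```

```bash
cat > q.py <<'E'
from plan import *
s,Rc,Pc=state();t0,p0=tool(Rw0,W0);z=t0.as_matrix()[:,2]
print(s["time"],s["joint_positions"],Pc,s["ft_force"])
for b in(.16,.1,.05,0):print(b,move(t0,p0-b*z,Rc,Pc))
E
python3 q.py
```

```text
3.3 [-0.9915 -0.3017  0.81    2.2981 -0.4782  0.5695  2.686 ] [0.5126 0.198  0.1666] [0.0091 0.5814 0.5951]
0.16 [ 3.74 -2.3   3.06 -1.56 -3.51 -1.49]
0.1 [ 3.74 -2.3   3.06  0.85 -0.02 -5.74]
0.05 [ 3.74 -2.3   3.06  2.85  2.9  -9.27]
0 [  3.74  -2.3    3.06   4.85   5.81 -12.81]
```

Run:
```python
from plan import *
s,Rc,Pc=state()
def down(az):
    y=np.array([np.cos(az),np.sin(az),0]);z=np.array([0,0,-1.]);return R.from_matrix(np.c_[np.cross(y,z),y,z])
y0=yaw+np.pi/2;P=np.array([.43,.12,.25])
for k in(0,-45,-90,-135,-180):print(k,move(down(y0+np.radians(k)),P,Rc,Pc))
T2=down(y0-np.pi);t,p=tool(Rw0,W0,1)
for k in(0,-45,-90):print("from -90:",k,move(down(y0+np.radians(-90+k)),P,down(y0-np.pi/2),P))
for b in(.16,.13,.1,0):print(b,move(t,p-b*t.as_matrix()[:,2],T2,P))
```

```text
0 [-32.66  24.16   2.8   -8.26  -7.8    8.34]
-45 [-21.39  35.59 -40.27  -8.26  -7.8    8.34]
-90 [ -6.61  44.16 -83.1   -8.26  -7.8    8.34]
-135 [  12.27   49.26 -125.33   -8.26   -7.8     8.34]
-180 [  36.6    49.48 -166.23   -8.26   -7.8     8.34]
from -90: 0 [0. 0. 0. 0. 0. 0.]
from -90: -45 [  0.   0. -45.   0.   0.   0.]
from -90: -90 [  0.   0. -90.   0.   0.   0.]
0.16 [ 37.09 -25.49  -0.     6.7    4.28  -9.83]
0.13 [ 37.09 -25.49  -0.     7.9    6.03 -11.95]
0.1 [ 37.09 -25.49  -0.     9.11   7.78 -14.07]
0 [ 37.09 -25.49  -0.    13.11  13.61 -21.14]
```

>>> {"name": "carry_out", "arguments": {"steps": [[-1,5,-4,-3,-3,1,1],[-2,9,-10,-6,-6,3,1],[-3,13,-18,-8,-8,6,1],[-4,17,-26,-8.3,-7.8,8.3,1],[-5,21,-34,-8.3,-7.8,8.3,1],[-5,25,-42,-8.3,-7.8,8.3,1],[-6,29,-50,-8.3,-7.8,8.3,1],[-6,33,-58,-8.3,-7.8,8.3,1],[-6.6,37,-66,-8.3,-7.8,8.3,1],[-6.6,41,-74,-8.3,-7.8,8.3,1],[-6.6,44.2,-83.1,-8.3,-7.8,8.3,1],[-6.6,44.2,-83.1,-8.3,-7.8,8.3,1]]}}

```text
time: 4.5
position: [0.4465, 0.132, 0.2306]
tool_rot: [-0.509, 2.758, 0.412]
ft_force: [-1.0, 2.9, 0.8]
grip_width: 1.001
grip_force: 0.0
```

>>> {"name": "carry_out", "arguments": {"steps": [[0,0,-8,0,0,0,1],[0,0,-16,0,0,0,1],[0,0,-24,0,0,0,1],[0,0,-32,0,0,0,1],[0,0,-40,0,0,0,1],[0,0,-48,0,0,0,1],[0,0,-56,0,0,0,1],[0,0,-64,0,0,0,1],[0,0,-72,0,0,0,1],[0,0,-80,0,0,0,1],[0,0,-90,0,0,0,1],[0,0,-90,0,0,0,1]]}}

```text
time: 5.7
position: [0.448, 0.127, 0.2294]
tool_rot: [1.56, 2.233, -0.029]
ft_force: [-0.6, 0.3, -0.6]
grip_width: 1.0
grip_force: 0.0
```

```bash
sed -i 's/tool(Rw0,W0)/tool(Rw0,W0,1)/' q.py; python3 q.py
```

```text
5.7 [-0.3146 -0.2091 -0.2944  2.0511  0.3656  1.1843 -0.3763] [0.448  0.127  0.2294] [-0.6156  0.3085 -0.5572]
0.16 [ 67.96   4.23 -43.17   4.9    3.58  -7.77]
0.1 [ 67.96   4.23 -43.17   7.3    7.08 -12.02]
0.05 [ 67.96   4.23 -43.17   9.31   9.99 -15.55]
0 [ 67.96   4.23 -43.17  11.31  12.91 -19.09]
```

>>> {"name": "carry_out", "arguments": {"steps": [[6,0.4,-4,0,0,0,1],[12,0.8,-8,0,0,0,1],[19,1,-12,0,0,0,1],[25,1.5,-16,0,0,0,1],[32,2,-20,0.5,0.5,0,1],[38,2.4,-24,1,1,0,1],[45,2.8,-28,2,2,0,1],[51,3.2,-32,3,3,-1,1],[57,3.6,-36,4,4,-2,1],[63,4,-40,5,4.5,-4,1],[68,4.2,-43.2,5.7,4.8,-7,1],[68,4.2,-43.2,5.7,4.8,-9,1]]}}

```text
time: 6.9
position: [0.504, 0.173, 0.1356]
tool_rot: [-2.314, -1.214, -0.958]
ft_force: [-0.1, 0.7, -0.0]
grip_width: 0.997
grip_force: 0.0
```

```bash
python3 q.py
```

```text
6.9 [-0.069  -0.1001  0.1086  2.3397 -1.0677  0.7389  0.2061] [0.504  0.173  0.1356] [-0.1413  0.6675 -0.0491]
0.16 [-0.04 -0.02  0.1  -0.7  -1.01  1.61]
0.1 [-0.04 -0.02  0.1   1.71  2.48 -2.64]
0.05 [-0.04 -0.02  0.1   3.71  5.4  -6.17]
0 [-0.04 -0.02  0.1   5.71  8.31 -9.71]
```

>>> {"name": "carry_out", "arguments": {"steps": [[0,0,0,1,1.4,-1.3,1],[0,0,0,1.9,2.8,-2.9,1],[0,0,0,2.8,4,-4.5,1],[0,0,0,3.7,5.4,-6.2,1],[0,0,0,4.3,6.2,-7.2,1],[0,0,0,4.8,7,-8.1,1],[0,0,0,5.2,7.6,-8.8,1],[0,0,0,5.5,8,-9.4,1],[0,0,0,5.7,8.3,-9.7,1],[0,0,0,5.7,8.3,-9.7,1]]}}

```text
time: 7.9
position: [0.5622, 0.2577, 0.0417]
tool_rot: [-2.31, -1.221, -0.961]
ft_force: [-0.3, -0.2, -0.7]
grip_width: 0.995
grip_force: 0.0
```

```bash
python3 q.py
python3 - <<'E'
from h import *
from bench import ctrl
o=[]
for n,x,y in(("scene",375,195),("top",205,160)):
    g=ctrl.get_image(n)["pixels"][y:y+60,x:x+65,::-1]
    g=(255*(g/255)**.6).astype(np.uint8);o.append(cv2.resize(g,None,fx=6,fy=6,interpolation=cv2.INTER_CUBIC))
cv2.imwrite("pics/g1.png",np.hstack(o))
E
```

```text
7.9 [-0.166   0.2154  0.0008  2.2628 -1.4784  0.5376  0.5282] [0.5622 0.2577 0.0417] [-0.3216 -0.2443 -0.7152]
0.16 [ 0.01  0.18 -0.16 -6.52 -9.48 11.  ]
0.1 [ 0.01  0.18 -0.16 -4.11 -5.99  6.76]
0.05 [ 0.01  0.18 -0.16 -2.11 -3.07  3.22]
0 [ 0.01  0.18 -0.16 -0.11 -0.16 -0.31]
```

View pics/g1.png

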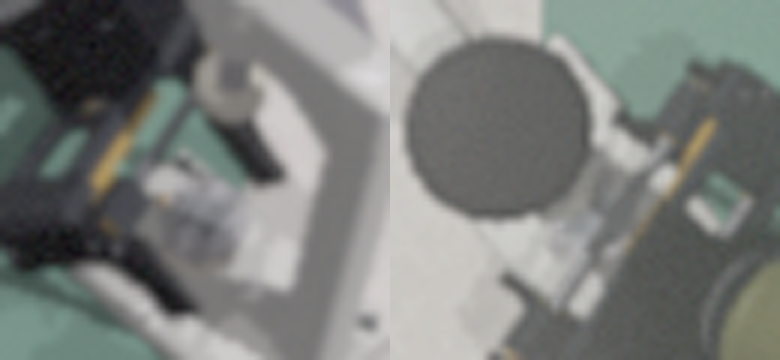

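The fingers straddle the watch: in the left half they are at (265,165) and (175,295), with the watch at (205,225) between them. I'll lower 3 mm and close gently.

>>> {"name": "carry_out", "arguments": {"steps": [[0,0,0,-0.1,-0.15,-0.3,1],[0,0,0,-0.1,-0.15,-0.3,0.75],[0,0,0,-0.1,-0.15,-0.3,0.5],[0,0,0,-0.1,-0.15,-0.3,0.5],[0,0,0,-0.1,-0.15,-0.3,0.5],[0,0,0,-0.1,-0.15,-0.3,0.5],[0,0,0,-0.1,-0.15,-0.3,0.5],[0,0,0,-0.1,-0.15,-0.3,0.5],[0,0,0,-0.1,-0.15,-0.3,0.5],[0,0,0,-0.1,-0.15,-0.3,0.5],[0,0,0,-0.1,-0.15,-0.3,0.5]], "squeeze": 6}}

```text
time: 9.1
position: [0.5612, 0.2559, 0.039]
tool_rot: [-2.31, -1.221, -0.962]
ft_force: [-0.2, -0.1, 0.9]
grip_width: 0.574
grip_force: 6.0
```

```bash
python3 q.py|head -1
python3 - <<'E'
from h import *
from bench import ctrl
for _ in range(1):
  for n,b in(("scene",(397,222,412,236)),("top",(236,192,252,208))):
    g=ctrl.get_image(n)["pixels"].astype(float);w=np.clip(g[...,0]-g[...,2]-20,0,None)
    x0,y0,x1,y1=b;w=w[y0:y1,x0:x1];yy,xx=np.mgrid[y0:y1,x0:x1]
    print(n,w.sum(),(w*xx).sum()/w.sum(),(w*yy).sum()/w.sum())
E
```

```text
9.1 [-0.1605  0.2194 -0.0012  2.2665 -1.4892  0.5386  0.5441] [0.5612 0.2559 0.039 ] [-0.2465 -0.1276  0.8511]
scene 10.0 402.0 227.5
top 112.0 243.97321428571428 202.22321428571428
```

Opening is 0.574 × 87 mm, about 50 mm, so the gripper is flat on the strap ends. I'll tighten, lift, then draw out.

>>> {"name": "carry_out", "arguments": {"steps": [[0,0,0,0,0,0,0.5],[0,0,0,0,0,0,0.5],[0,0,0,0,0,0,0.5],[0,0,0,0,0,0.3,0.5],[0,0,0,0,0,0.6,0.5],[0,0,0,0,0,1,0.5],[0,0,0,-0.2,-0.3,1.4,0.5],[0,0,0,-0.8,-1.2,2.2,0.5],[0,0,0,-1.6,-2.3,3.2,0.5],[0,0,0,-2.6,-3.8,4.8,0.5],[0,0,0,-3.8,-5.5,6.8,0.5],[0,0,0,-5,-7.3,9,0.5]], "squeeze": 35}}

```text
time: 10.4
position: [0.51, 0.1822, 0.1292]
tool_rot: [-2.31, -1.221, -0.959]
ft_force: [1.3, 0.1, 0.1]
grip_width: 0.567
grip_force: 34.9
```

```bash
cat > q2.py <<'E'
from plan import *
s,Rc,Pc=state();t1,p1=tool(Rw1,W1,1);h=Lx*[1,1,0];h/=np.linalg.norm(h)
print(s["time"],s["joint_positions"],Pc,s["ft_force"],s["grip_width"],s["grip_force"])
for b in(.10,.05,0):print(b,move(t1,p1-b*h,Rc,Pc))
E
python3 q2.py
```

```text
10.4 [-0.084  -0.0748  0.0995  2.3336 -1.0958  0.7166  0.2252] [0.51   0.1822 0.1292] [1.3238 0.1221 0.0987] 0.5672371779853734 34.86398391891271
0.1 [-16.16  52.52 -71.43  -3.54 -37.59   3.43]
0.05 [-16.16  52.52 -71.43   1.12 -39.4    3.43]
0 [-16.16  52.52 -71.43   5.78 -41.2    3.43]
```

>>> {"name": "carry_out", "arguments": {"steps": [[0,0,0,-1,-3,1,0.5],[-1,3,-4,-1,-6,2,0.5],[-2.5,8,-11,-1,-9.5,3,0.5],[-4,13,-18,-1,-13,4,0.5],[-5.5,18,-25,-1,-17,4.5,0.5],[-7,23,-31,-1,-20.5,5,0.5],[-8.5,28,-38,-1,-24,5,0.5],[-10,33,-45,-1.5,-27,5,0.5],[-11.5,38,-51,-2,-30,5,0.5],[-13,43,-58,-2.5,-33,4.5,0.5],[-14.5,47.5,-64.5,-3,-35.5,4,0.5],[-16.2,52.5,-71.4,-3.5,-37.6,3.4,0.5]]}}

```text
time: 11.6
position: [0.4757, -0.1949, 0.1637]
tool_rot: [-3.067, 0.576, 0.16]
ft_force: [0.2, -0.7, -0.5]
grip_width: 0.569
grip_force: 34.9
```

```bash
python3 q2.py
```

```text
11.6 [ 0.2306  0.1517  0.118   1.7823 -0.0183  1.3126 -1.5882] [ 0.4757 -0.1949  0.1637] [ 0.226  -0.7062 -0.5046] 0.569215138195893 34.85804246272892
0.1 [ 0.19  0.09  0.06 -0.11  0.13 -0.02]
0.05 [ 0.19  0.09  0.06  4.55 -1.68 -0.02]
0 [ 0.19  0.09  0.06  9.21 -3.49 -0.02]
```

```bash
cat > look.py <<'E'
import sys
from plan import *
s,Rc,Pc=state();o=[]
M=Rc.as_matrix()@np.diag([-1,-1,1.]);Rw=M@TW.T;W=Pc-.019*M[:,2]
oc=np.array([[np.cos(t),np.sin(t),0] for t in np.radians(np.arange(22.5,360,45))])*.021/np.cos(np.pi/8)
for n,w,h in(("scene",40,50),("top",40,50)):
    A=np.mean([ctrl.get_image(n)["pixels"].astype(float) for _ in range(5)],0)
    np.save(f"{n}_{sys.argv[1]}.npy",A)
    c=proj(n,W)[0].round().astype(int);x,y=c[0]-w//2,c[1]-h//2;k=10
    g=(255*(A[y:y+h,x:x+w,::-1]/255)**.6).astype(np.float32)
    g=cv2.resize(g,None,fx=k,fy=k,interpolation=cv2.INTER_CUBIC).clip(0,255).astype(np.uint8)
    for p,col in((W+.006*Rw[:,2],(0,0,255)),(W-.025*Rw[:,0],(0,255,0)),(W+.025*Rw[:,1],(255,0,0)),(W-.025*Rw[:,1],(255,0,0))):
        q=((proj(n,p)[0]-[x,y]+.5)*k).astype(int);cv2.drawMarker(g,tuple(map(int,q)),col,cv2.MARKER_CROSS,9,1)
    print(n,"crop",x,y,"W",proj(n,W)[0],"crown",proj(n,W-.0235*Rw[:,0])[0])
    b=np.clip(A[...,0]-A[...,2]-25,0,None);cr=proj(n,W-.0235*Rw[:,0])[0].round().astype(int);r=4
    b=b[cr[1]-r:cr[1]+r+1,cr[0]-r:cr[0]+r+1];yy,xx=np.mgrid[cr[1]-r:cr[1]+r+1,cr[0]-r:cr[0]+r+1]
    if b.sum():print(" brass",b.sum(),(b*xx).sum()/b.sum(),(b*yy).sum()/b.sum())
    o.append(g)
cv2.imwrite(f"pics/look_{sys.argv[1]}.png",np.hstack(o))
E
python3 look.py a
```

```text
scene crop 240 164 W [260.1114 188.9136] crown [261.519 181.244]
top crop 375 189 W [395.204  213.6366] crown [394.4354 218.0455]
```

View pics/look_a.png

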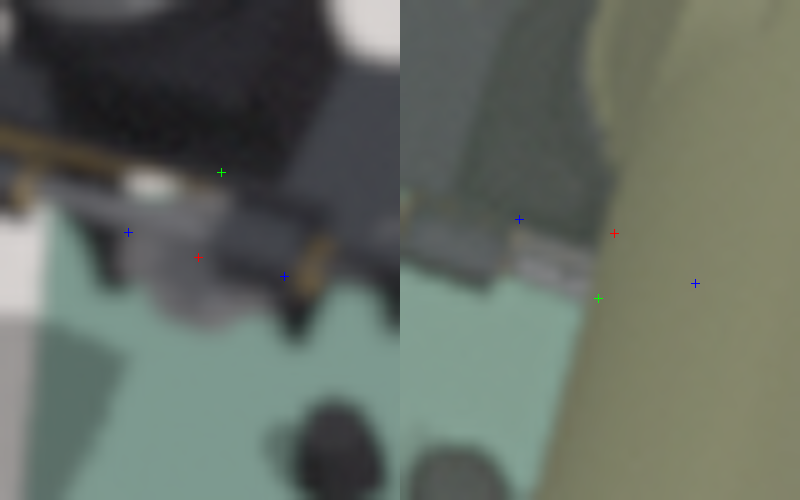

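The disc centre sits within about 0.5 px of the predicted red mark (198,257), with its bottom edge at 325 and left edge at about 122. The watch is therefore held as planned, and I'll move it in to the lens.

>>> {"name": "carry_out", "arguments": {"steps": [[0,0,0,1.2,-0.4,0,0.5],[0.2,0.1,0,2.5,-0.9,0,0.5],[0.2,0.1,0,4,-1.5,0,0.5],[0.2,0.1,0,5.5,-2.1,0,0.5],[0.2,0.1,0,6.8,-2.6,0,0.5],[0.2,0.1,0,7.8,-3,0,0.5],[0.2,0.1,0,8.6,-3.2,0,0.5],[0.2,0.1,0,9,-3.4,0,0.5],[0.2,0.1,0,9.2,-3.5,0,0.5],[0.2,0.1,0,9.2,-3.5,0,0.5],[0.2,0.1,0,9.2,-3.5,0,0.5]]}}

```text
time: 13.2
position: [0.5679, -0.228, 0.163]
tool_rot: [-3.063, 0.564, 0.161]
ft_force: [1.1, 0.5, -0.5]
grip_width: 0.567
grip_force: 34.9
```

```bash
python3 q2.py; cp lens.py lens2.py
python3 - <<'E'
from plan import *
# picture of both views, enlarged
o=[]
for n,x,y,w,h in(("scene",190,150,80,120),("top",370,80,80,120)):
    A=np.mean([ctrl.get_image(n)["pixels"].astype(float) for _ in range(10)],0);np.save(n+"_f.npy",A)
    g=(255*(A[y:y+h,x:x+w,::-1]/255)**.5).astype(np.float32)
    g=cv2.resize(g,None,fx=5,fy=5,interpolation=cv2.INTER_CUBIC).clip(0,255).astype(np.uint8)
    for t in(0,.03,.06,.09,.12):
        q=((proj(n,L+a*t)[0]-[x,y]+.5)*5).astype(int);cv2.drawMarker(g,tuple(map(int,q)),(0,0,255),cv2.MARKER_CROSS,7,1)
    o.append(g)
cv2.imwrite("pics/fin.png",np.hstack(o))
E
```

```text
13.2 [ 0.2428  0.3542  0.1259  1.5347 -0.0484  1.3612 -1.5591] [ 0.5679 -0.228   0.163 ] [ 1.1376  0.4578 -0.4868] 0.5667974654130408 34.86555486917496
0.1 [-0.18  0.12 -0.32 -9.33  3.44  0.05]
0.05 [-0.18  0.12 -0.32 -4.67  1.63  0.05]
0 [-0.18  0.12 -0.32 -0.01 -0.18  0.05]
```

View pics/fin.png

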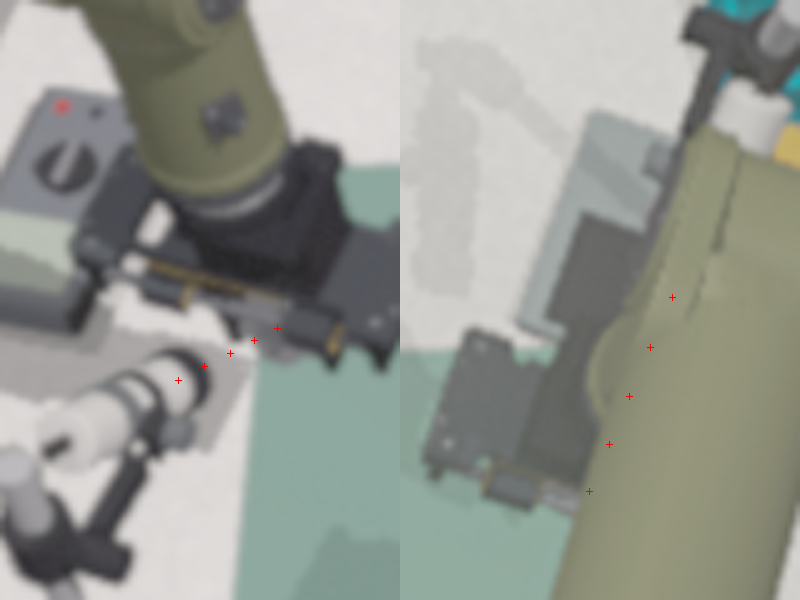

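The watch hangs on the predicted optical axis: the last mark in the left half, (277,328), is on the watch's centre. I'll cross-check the lens direction independently using the scope base edges and barrel edges.

Run:
```python
from h import *
S=lambda x,y:(x/5+179.6,y/5+211.6); T=lambda x,y:((x-400)/5+389.6,y/5+59.6)
for n,f,p,q,perp in(("scene",S,(195,331),(358,393),1),("scene",S,(360,402),(265,570),0),("top",T,(488,222),(422,415),0),("top",T,(425,428),(597,492),1)):
    a_,b_,k=edge(n,f(*p),f(*q),2);A,B=onz(n,a_,.016),onz(n,b_,.016)
    d=B-A;az=np.degrees(np.arctan2(d[1],d[0]));print(n,perp,k,(az+(90 if perp else 0))%180)
# elevation from the scene slope at fixed azimuth
cl=np.array([225.23,225.65])
for az in(157.5,159.3):
  for s in(-.52,-.5435,-.56):
    o,k=plane("scene",cl,cl+np.array([-20,-20*s]));h=np.array([np.cos(np.radians(az)),np.sin(np.radians(az)),0])
    e=np.degrees(np.arctan2(k@h,k[2]));print(az,s,"down",(e+180)%180)
for p,q in(((199.5,232.5),(204,229.2)),((208,242.8),(215,239)),((199.5,232.5),(218.2,222)),((208,242.8),(227.5,231.5))):
    r=edge("scene",p,q,1.5);d=r[1]-r[0];print("edge",r,d[1]/d[0])
```

```text
scene 1 17 154.87670224556626
scene 0 25 156.63456681662677
top 0 23 158.16091002317486
top 1 23 158.10607778172138
157.5 -0.52 down 38.31136303704875
157.5 -0.5435 down 37.54551804793775
157.5 -0.56 down 37.00377984818968
159.3 -0.52 down 39.53458008238425
159.3 -0.5435 down 38.82181508297202
159.3 -0.56 down 38.31785538016493
edge (array([199.2293, 232.107 ]), array([203.8229, 228.9429]), np.int64(25)) -0.6888330459359326
edge (array([208.3757, 243.3057]), array([214.7058, 238.6039]), np.int64(14)) -0.7427786241677039
edge (array([198.9999, 231.5468]), array([217.9833, 221.587 ]), np.int64(24)) -0.5246606454538072
edge (array([208.1241, 243.0053]), array([227.4079, 231.3476]), np.int64(14)) -0.6045363652383107
```

```bash
sed -i 's/158.8),np.radians(38.9)/158.4),np.radians(38.4)/' plan.py; python3 q2.py|tail -1
```

```text
0 [ 0.01  0.6  -0.73 -0.1  -0.08  0.14]
```

>>> {"name": "carry_out", "arguments": {"steps": [[0,0.3,-0.4,0,0,0.1,0.5],[0,0.6,-0.7,-0.1,-0.1,0.15,0.5],[0,0.6,-0.7,-0.1,-0.1,0.15,0.5],[0,0.6,-0.7,-0.1,-0.1,0.15,0.5],[0,0.6,-0.7,-0.1,-0.1,0.15,0.5],[0,0.6,-0.7,-0.1,-0.1,0.15,0.5],[0,0.6,-0.7,-0.1,-0.1,0.15,0.5],[0,0.6,-0.7,-0.1,-0.1,0.15,0.5]]}}

```text
time: 15.0
position: [0.5672, -0.2291, 0.1644]
tool_rot: [-3.06, 0.583, 0.177]
ft_force: [0.7, -1.2, -1.1]
grip_width: 0.568
grip_force: 34.9
```

```bash
python3 q2.py
```

```text
15.0 [ 0.2419  0.3602  0.1286  1.5249 -0.0473  1.3749 -1.5705] [ 0.5672 -0.2291  0.1644] [ 0.6515 -1.1903 -1.0513] 0.5684495303603374 34.86546641215682
0.1 [ 0.01 -0.01 -0.03 -9.29  3.71 -0.  ]
0.05 [ 0.01 -0.01 -0.03 -4.64  1.86 -0.  ]
0 [ 0.01 -0.01 -0.03  0.01  0.02 -0.  ]
```

```bash
python3 -c "
from bench import ctrl
print(ctrl.close_job())"
```

```text
the job is handed in; nothing more can be done
None
```

The watch is out of the press and held steady at the microscope, back to the lens, crown uppermost, about 12 cm out, and the job is handed in; the lens pose came from the camera images, good to roughly 1° and a few mm, and the crown was hidden from both cameras during the hold, so I took its position from the grip.

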